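# Find the rocking corner of the levelling plate and hold its shim flat

### The job

The aluminium levelling plate under the culture dish rocks at one corner: with the fingertips, press down on the round corner pads one after another until you find the corner that gives way. Then press that corner's own shim, the bent-up steel tongue pointing to its pad, flat onto the plate, and finish while still holding it down so that the corner stays down too. Do not press any other corner's shim flat, do not lift the plate or the dish or shift the dish on the plate, and leave the things around alone.

Things in the scene. Friction and masses are not known exactly. Their poses are not given: they have to be found in the camera images.
- tray: white low tray fixed to the worktop, 168 x 228 mm (x, y), rim 24 mm high; origin at the centre of its underside, x away from the robot, y left, turned up to 0.3 rad about z. In it hide four feet, one under each pad: three solid, one (any corner) sprung. About 5 N on the pad above it sinks that corner 5 mm to a firm stop; it springs back when let go
- plate: loose aluminium levelling plate, 150 x 210 x 8 mm, 0.7 kg, lying level on the four feet inside the rim with 3 mm of play; its top is 28 mm above the worktop. Origin at the centre of its underside, axes as the tray's. It carries the pads and shims. When the rocking corner sinks, the opposite one rises as much; at rest nothing tells which corner it is
- pad_near_left: round grey pad, 24 mm across and 3 mm high, fixed on the plate's near-left corner (at x -60, y +90 mm from the plate's centre); origin at the centre of its underside, on the plate's top
- shim_near_left (a joint): near-left shim: springy steel tongue 14 x 40 x 2 mm on the plate, held by a 4 mm high dark block at the middle of the near edge, running along that edge towards the near-left pad, free end 6 mm up. 0 = standing up, 0.16 rad = flat on the plate. At its press point it yields from about 6 N, is flat at about 10 N, and springs up when let go
- press_near_left (a point): press point on top of the near-left shim, marked by a small disc, 34 mm from its hinge line and 42 mm from the middle of the near-left pad; as the shim is pressed flat it sinks 5.5 mm towards the plate, to 3 to 4 mm above the plate's top
- pad_far_left: round grey pad, 24 mm across and 3 mm high, fixed on the plate's far-left corner (at x +60, y +90 mm from the plate's centre); origin at the centre of its underside, on the plate's top
- shim_far_left (a joint): far-left shim: springy steel tongue 14 x 40 x 2 mm on the plate, held by a 4 mm high dark block at the middle of the far edge, running along that edge towards the far-left pad, free end 6 mm up. 0 = standing up, 0.16 rad = flat on the plate. At its press point it yields from about 6 N, is flat at about 10 N, and springs up when let go
- press_far_left (a point): press point on top of the far-left shim, marked by a small disc, 34 mm from its hinge line and 42 mm from the middle of the far-left pad; as the shim is pressed flat it sinks 5.5 mm towards the plate, to 3 to 4 mm above the plate's top
- pad_far_right: round grey pad, 24 mm across and 3 mm high, fixed on the plate's far-right corner (at x +60, y -90 mm from the plate's centre); origin at the centre of its underside, on the plate's top
- shim_far_right (a joint): far-right shim: springy steel tongue 14 x 40 x 2 mm on the plate, held by a 4 mm high dark block at the middle of the far edge, running along that edge towards the far-right pad, free end 6 mm up. 0 = standing up, 0.16 rad = flat on the plate. At its press point it yields from about 6 N, is flat at about 10 N, and springs up when let go
- press_far_right (a point): press point on top of the far-right shim, marked by a small disc, 34 mm from its hinge line and 42 mm from the middle of the far-right pad; as the shim is pressed flat it sinks 5.5 mm towards the plate, to 3 to 4 mm above the plate's top
- pad_near_right: round grey pad, 24 mm across and 3 mm high, fixed on the plate's near-right corner (at x -60, y -90 mm from the plate's centre); origin at the centre of its underside, on the plate's top
- shim_near_right (a joint): near-right shim: springy steel tongue 14 x 40 x 2 mm on the plate, held by a 4 mm high dark block at the middle of the near edge, running along that edge towards the near-right pad, free end 6 mm up. 0 = standing up, 0.16 rad = flat on the plate. At its press point it yields from about 6 N, is flat at about 10 N, and springs up when let go
- press_near_right (a point): press point on top of the near-right shim, marked by a small disc, 34 mm from its hinge line and 42 mm from the middle of the near-right pad; as the shim is pressed flat it sinks 5.5 mm towards the plate, to 3 to 4 mm above the plate's top
- dish: round covered culture dish, 63 mm across, 14 mm high, standing loose in the middle of the plate; origin at the centre of its underside
- beaker: small glass beaker, 50 mm wide, 56 mm high, loose on the worktop left of the tray; origin at the centre of its underside
- tweezers: tweezers, 124 mm long, lying loose in front of the tray; origin at the centre of the underside
- timer: small digital timer, 38 x 62 x 58 mm, loose on the worktop to the left; origin at the centre of its underside
- cassette: white test cassette, 20 x 70 x 6 mm, lying loose on the worktop to the left; origin at the centre of its underside
There are look-alikes about, which are no part of the job. There is more than one size of the dish; the one meant has the size given above.

How it is judged (in metres and radians):
On the way:
1. the rocking corner has been pressed down by a finger on its pad (pad at least 3 mm lower than at rest) (((contact force between the fingers and pad_near_left above 1 N and z of pad_near_left in the frame of tray below 0.025 m) or (contact force between the fingers and pad_far_left above 1 N and z of pad_far_left in the frame of tray below 0.025 m) or (contact force between the fingers and pad_far_right above 1 N and z of pad_far_right in the frame of tray below 0.025 m) or (contact force between the fingers and pad_near_right above 1 N and z of pad_near_right in the frame of tray below 0.025 m))), for 0.1 s.
At the end, for the whole second after the job is handed in: Fingers hold the rocking corner's shim flat (over 0.125 of 0.16 rad, over 4 N), its pad at least 3 mm below rest; the other shims stand up (below 0.06 rad); the plate lies still on its feet, its middle not raised 4 mm; the dish is within 20 mm of its middle (((value of joint shim_near_left above 0.125 rad and z of pad_near_left in the frame of tray below 0.025 m and value of joint each of shim_far_left, shim_far_right, shim_near_right below 0.06 rad) or (value of joint shim_far_left above 0.125 rad and z of pad_far_left in the frame of tray below 0.025 m and value of joint each of shim_near_left, shim_far_right, shim_near_right below 0.06 rad) or (value of joint shim_far_right above 0.125 rad and z of pad_far_right in the frame of tray below 0.025 m and value of joint each of shim_near_left, shim_far_left, shim_near_right below 0.06 rad) or (value of joint shim_near_right above 0.125 rad and z of pad_near_right in the frame of tray below 0.025 m and value of joint each of shim_near_left, shim_far_left, shim_far_right below 0.06 rad)) and contact force between the fingers and plate above 4 N and horizontal distance between dish and plate below 0.02 m and linear speed of plate below 0.02 m/s and z of plate in the frame of tray below 0.024 m); the arm keeps its last pose, push and grip.
It fails at once if the shim of a corner that is not giving way is pressed down (over 0.10 rad while its pad is less than 1.5 mm down) ((value of joint shim_near_left above 0.1 rad and not (z of pad_near_left in the frame of tray below 0.0265 m)) or (value of joint shim_far_left above 0.1 rad and not (z of pad_far_left in the frame of tray below 0.0265 m)) or (value of joint shim_far_right above 0.1 rad and not (z of pad_far_right in the frame of tray below 0.0265 m)) or (value of joint shim_near_right above 0.1 rad and not (z of pad_near_right in the frame of tray below 0.0265 m))).
It fails at once if the plate is lifted (its middle over 6 mm above rest) (z of plate in the frame of tray above 0.026 m).
It fails at once if the dish is shifted over 20 mm from the middle of the plate (horizontal distance between dish and plate above 0.02 m).
It fails at once if the dish is lifted over 10 mm off the plate (z of dish in the frame of plate above 0.018 m).
It fails at once if the beaker, tweezers, timer or cassette is moved more than 20 mm (distance of any of beaker, tweezers, timer, cassette from where it was at the start of the episode above 0.02 m).
It also fails if it takes over 48 s, if anything falls off the work surface, if the arm or the gripper's body presses on something with over 40 N, if the wrist force passes 120 N, or if a joint passes its speed limit or range.

### The arm

A 6-joint arm with a two-finger parallel gripper is mounted at the origin on a cart in front of the work surface, level with it; the furniture and walls round the work are solid. World frame = base frame: x ahead of the robot, y to its left, z up, the work surface at z = 0. Lengths are in mm, angles in rad, forces in N, time in s.
With the tool pointing down it reaches from about 350 to 975 mm from the base axis. Payload 7.1 kg.
Tool frame: the origin (TCP) lies at the very end of the fingers, on their centre line; the grasp point (between the pads) lies ctrl.hold_point_z behind it (ctrl.hold_point_z is the distance from the TCP to the grasp point, in mm); z points along the fingers, y is the line along which they close (so a half turn about z gives the same grasp; the last joint's range is limited). The gripper opens to 88 mm and grips with 3 to 60 N. Pads are 20 mm wide; open, the fingers measure 115 mm over their backs; the gripper's body (75 mm by 178 mm) begins 61 mm behind the grasp point.
Start: joints at [1.295, 0.423, 1.63, -0, 1.089, -0.019], TCP at [158.71, 604.496, 222.675] pointing down, gripper open.
Joint ranges: [-3, 3], [-0.9, 2.11], [0.09, 2.58], [-1.31, 4.45], [0.11, 2.69], [-2.54, 2.54]. Speed limits (rad/s): [2.39, 2.39, 3.01, 3.14, 3.14, 3.14].

### API

Orientations are given as a rotation vector (axis times angle).
In Python, from workcell import ctrl gives the robot as it stands. The module is installed in compiled form; this text tells all that it offers.
- The arm moves only by the shell command python3 -m creep 'ROWS'. ROWS is JSON, a list of rows, each an object with "translation": the shift along the tool's x, y, z in mm, a list of three; "angular": the turn, a rotation vector about the tool's x, y, z in rad, a list of three; "jaw": the opening, from 0 (shut) to 1 (fully open). A call has exactly 8 rows; each row is the pose to reach, as a shift and turn from the pose commanded when the call began, along the tool's axes at that moment; what a row does not reach only later rows make up. A row lasts 1/8 s, in which the tool goes at most 62.5 mm and 10.7 degrees, less where a joint would pass 70% of its speed; a pose out of reach is approached as far as the arm can. A call with a gripper value outside its range is refused whole. The fingers move at their own pace and stop on an object; the grip force is fixed at half the most. Time passes only in rows, so rows that repeat a pose let the fingers close, or fill a call up. It gives the time, the measured TCP pose, the force, the opening and the grip force at its end, in the units of the state.
- ctrl.get_obs(): the state, without advancing time (a new reading comes with each control period).
- ctrl.get_image(name): name is "side" or "top" or "wrist"; returns the picture (420x560x3 uint8, red, green, blue); there is no depth.
- ctrl.camera_info(name): a dict with "camera_matrix" (3x3 intrinsics, pixels), "world_from_camera" (4x4, takes a point from camera to world coordinates). Camera axes: x right, y up, looking along -z (the intrinsics and any distortion apply to the point x, -y, -z); pixel columns grow to the right and rows downward; lengths in mm; the calibration is good to about 2 mm. A picture is of the moment at which its call begins: read the wrist's pose just before it. camera_info takes no time and is no camera call; for the wrist camera it gives the pose at the moment of the call.
- ctrl.close_job(): hands the job in; it is judged then, once.
Trained networks look in the newest picture that a camera, given by its name, has taken for a name from the list of things; names that differ only in an ending like _2 or _b are one class to them, and where a whole thing is asked for, a point or a joint stands for the part that bears it (a point fixed in the world has none). Each returns a list of dicts, best first, with "score" (0 to 1); they miss things now and then, are a little off and sometimes report something else, mostly with a low value. They report only what shows in the picture. A call takes as long as a camera call. They do not tell look-alikes from the thing itself.
- ctrl.look_for(camera, label): "rect" ([left, top, right, bottom] in pixels, round what is visible of it).
The state is a dict: "t": time; "qpos": joint angles; "qvel": joint speeds; "joint_torque": joint torques, N m; "ee_pos": TCP position; "orientation": TCP orientation; "ft_force": force on the tool from outside, world axes, zero at the start; "moment": the same for the moment, N m; "width": finger opening in mm; "grasp_force": force on a finger pad.
Only numpy, scipy, OpenCV 4.12 (cv2) and the standard library are available. Lean on these libraries where they do the work, as an engineer would, in place of code of your own. Each camera call takes 0.05 s, during which the arm holds its last target. There are 200 camera calls.

## Working session

There is one attempt and no reset: what is moved stays moved. The work goes in short steps, Python scripts to look and compute and a shell command to move; the robot and the scene stay as the last step left them, time stands still between calls to the robot, and variables do not carry over. Pictures are saved under pics/ and viewed, at most 10 in all, crops included, and the job is handed in when it is done.

```bash
mkdir -p pics; cat > h.py <<'E'
import numpy as np, cv2
from workcell import ctrl
from scipy.spatial.transform import Rotation as R
def ray(cam,px,info=None):
    i=info or ctrl.camera_info(cam);K=np.array(i["camera_matrix"]);T=np.array(i["world_from_camera"])
    d=np.linalg.inv(K)@[px[0],px[1],1.]; d=T[:3,:3]@[d[0],-d[1],-d[2]]
    return T[:3,3],d
def onz(cam,px,z,info=None):
    o,d=ray(cam,px,info); return o+d*(z-o[2])/d[2]
def proj(cam,p,info=None):
    i=info or ctrl.camera_info(cam);K=np.array(i["camera_matrix"]);T=np.array(i["world_from_camera"])
    c=T[:3,:3].T@(np.array(p,float)-T[:3,3]); u=K@[c[0],-c[1],-c[2]]; return u[:2]/u[2]
def tri(a,b):
    (o1,d1),(o2,d2)=a,b; d1=d1/np.linalg.norm(d1);d2=d2/np.linalg.norm(d2)
    s=np.linalg.lstsq(np.c_[d1,-d2],o2-o1,rcond=None)[0]; p,q=o1+s[0]*d1,o2+s[1]*d2
    return (p+q)/2,np.linalg.norm(p-q)
E
python3 - <<'E'
from h import *
np.set_printoptions(precision=1,suppress=True)
o=ctrl.get_obs();print(o["t"],o["ee_pos"],o["orientation"],o["ft_force"],o["width"],ctrl.hold_point_z)
for c in("top","side"):
    cv2.imwrite(f"pics/{c}.png",ctrl.get_image(c)[...,::-1])
    for n in("tray","plate","dish","pad_near_left","press_near_left","beaker","tweezers"):
        for r in ctrl.look_for(c,n)[:6]:
            b=r["rect"];m=((b[0]+b[2])/2,(b[1]+b[3])/2);print(c,n,round(r["score"],2),np.array(b),onz(c,m,28)[:2])
E
```

```text
0.0 [158.5 604.  221.9] [-0.4 -3.1  0. ] [-0.2  0.7 -0.1] 87.87203649590452 18.700000000000003
top tray 0.61 [279.1 180.3 356.  236.2] [ 538.6 -167.1]
top plate 0.84 [282.8 182.6 353.4 237.1] [ 533.8 -168.8]
top dish 0.87 [363.7 229.4 393.4 256.4] [ 438.4 -352.4]
top dish 0.75 [300.3 200.7 324.3 216.9] [ 536.6 -151.2]
top dish 0.52 [333.  153.2 349.6 168.4] [ 684.7 -236.9]
top pad_near_left 0.43 [252.4 206.6 266.6 221.4] [517.3   7.7]
top pad_near_left 0.4 [283.4 221.8 287.9 227.7] [486.7 -71.8]
top pad_near_left 0.19 [277.4 180.5 355.6 238.6] [ 534.6 -164. ]
top press_near_left 0.52 [299.7 221.1 310.4 228.3] [ 488.2 -130.2]
top beaker 0.55 [252.  207.2 264.4 219. ] [519.9  11.7]
side plate 0.89 [262.1 212.4 375.5 285.4] [ 539.6 -181.7]
side plate 0.62 [257.2 216.4 377.8 298.1] [ 520.2 -202.2]
side dish 0.93 [314.1 307.3 356.2 345. ] [ 428.  -373.3]
side dish 0.81 [299.8 232.2 330.  251.7] [ 547.4 -157.7]
side dish 0.81 [381.2 240.  399.5 253.4] [ 670.7 -265.2]
side press_near_left 0.59 [279.3 235.6 288.7 250.4] [ 489.9 -121.6]
side beaker 0.74 [251.6 196.8 268.6 223.1] [515.5  15.5]
side tweezers 0.63 [246.1 252.4 273.5 276.4] [ 408.1 -151.1]
```

View pics/top.png

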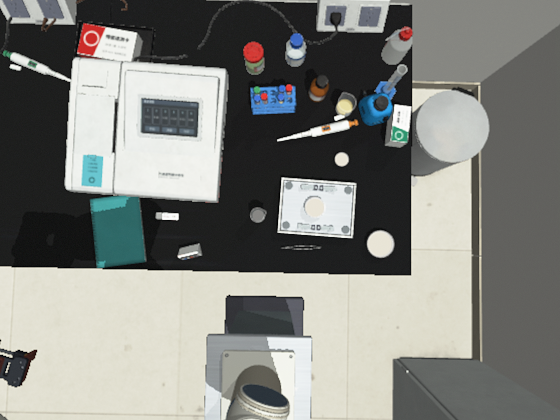

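View pics/side.png

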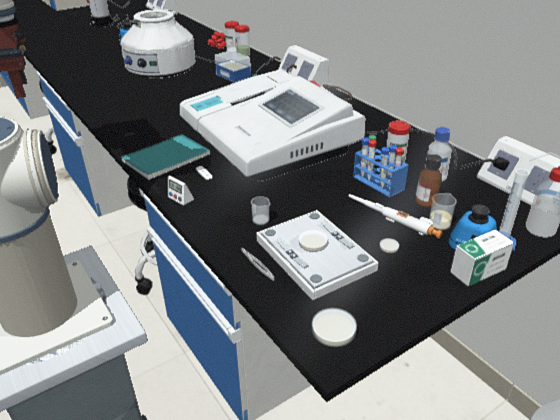

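The top view shows the plate at about (316,208), with the 63 mm dish candidate on it at (313,208) and look-alike dishes at (341,159) and (380,243). The beaker is at (257,213) and the tweezers at (300,247). The side view shows the same, with the shims at (285,243) and beyond. Next I work out the move to above the plate.

```bash
cat >> h.py <<'E'
def plan(p,yaw=0.0):
    """shift/turn in tool axes to TCP p, tool down, tool y at yaw from world y"""
    o=ctrl.get_obs();r=R.from_rotvec(o["orientation"]);t=R.from_euler('z',yaw)*R.from_rotvec([0,-np.pi,0])
    return r.inv().apply(np.array(p)-o["ee_pos"]),(r.inv()*t).as_rotvec()
E
python3 - <<'E'
from h import *
np.set_printoptions(precision=3,suppress=True)
o=ctrl.get_obs();print(R.from_rotvec(o["orientation"]).as_matrix())
i=ctrl.camera_info("wrist");T=np.array(i["world_from_camera"]);print(i["camera_matrix"],R.from_rotvec(o["orientation"]).inv().apply(T[:3,3]-o["ee_pos"]),R.from_rotvec(o["orientation"]).as_matrix().T@T[:3,:3])
print(plan((500,-160,300)))
i=ctrl.camera_info("top")
# plate corners from the top view
c=[onz("top",p,24)[:2] for p in((282,179),(355,182),(353,238),(278,234))];print(c)
E
```

```text
[[-0.967  0.254  0.   ]
 [ 0.254  0.967 -0.   ]
 [-0.    -0.    -1.   ]]
[[363.714   0.    276.156]
 [  0.    363.714 211.259]
 [  0.      0.      1.   ]] [  82.742   -0.612 -162.113] [[ 0.001  0.954  0.299]
 [ 1.    -0.    -0.002]
 [-0.001  0.3   -0.954]]
(array([-524.245, -652.756,  -77.299]), array([-0.   ,  0.   , -0.257]))
[array([625.399, -57.87 ]), array([ 621.378, -280.063]), array([ 451.374, -276.016]), array([458.373, -49.437])]
```

```bash
python3 -m creep '[{"translation":[-39,-45,0],"angular":[0,0,-0.03],"jaw":0},{"translation":[-78,-90,0],"angular":[0,0,-0.06],"jaw":0},{"translation":[-117,-135,0],"angular":[0,0,-0.1],"jaw":0},{"translation":[-156,-180,0],"angular":[0,0,-0.13],"jaw":0},{"translation":[-195,-225,0],"angular":[0,0,-0.16],"jaw":0},{"translation":[-234,-270,0],"angular":[0,0,-0.2],"jaw":0},{"translation":[-273,-315,0],"angular":[0,0,-0.23],"jaw":0},{"translation":[-312,-360,0],"angular":[0,0,-0.257],"jaw":0}]'
python3 -c "
from h import *
print(plan((535,-163,150)))"
```

```text
t: 1.8
ee_pos: [369.8, 175.4, 223.1]
orientation: [-0.002, 3.14, 0.001]
ft_force: [1.3, 0.8, 0.3]
width: 11.5
grasp_force: 0.0
(array([-164.60410874, -338.70391289,   73.12100283]), array([0.00049878, 0.00116949, 0.00146508]))
```

```bash
python3 -m creep '[{"translation":[-25,-52,5],"angular":[0,0,0],"jaw":0},{"translation":[-50,-104,10],"angular":[0,0,0],"jaw":0},{"translation":[-75,-156,20],"angular":[0,0,0],"jaw":0},{"translation":[-100,-208,35],"angular":[0,0,0],"jaw":0},{"translation":[-125,-258,50],"angular":[0,0,0],"jaw":0},{"translation":[-150,-308,65],"angular":[0,0,0],"jaw":0},{"translation":[-165,-339,73],"angular":[0,0,0],"jaw":0},{"translation":[-165,-339,73],"angular":[0,0,0],"jaw":0}]'
python3 - <<'E'
from h import *
np.set_printoptions(precision=1,suppress=True)
i=ctrl.camera_info("wrist")
cv2.imwrite("pics/w1.png",ctrl.get_image("wrist")[...,::-1])
for n,z in(("plate",28),("dish",40),("pad_near_left",31),("press_near_left",35),("shim_far_left",32),("tweezers",5)):
    for r in ctrl.look_for("wrist",n)[:6]:
        b=r["rect"];m=((b[0]+b[2])/2,(b[1]+b[3])/2);print(n,round(r["score"],2),np.array(b),onz("wrist",m,z,i)[:2])
E
```

```text
t: 2.8
ee_pos: [534.6, -163.9, 149.0]
orientation: [-0.004, -3.141, 0.0]
ft_force: [-0.2, 0.5, -1.0]
width: 0.4
grasp_force: 0.0
plate 0.59 [140.9 113.2 415.3 297.5] [ 535.6 -162.4]
dish 0.81 [243.2 177.4 326.5 254.9] [ 540.9 -157.2]
dish 0.64 [  0.   16.6  85.9 133. ] [ 436.7 -326.7]
pad_near_left 0.77 [382.5 132.9 411.1 160.4] [488.1 -71.7]
press_near_left 0.64 [295.3 136.8 353.1 153.9] [ 486.5 -127.8]
shim_far_left 0.82 [301.1 276.5 335.  292.9] [ 605.6 -128.2]
tweezers 0.78 [253.6  50.2 411.5  65.8] [ 422.8 -119.9]
```

View pics/w1.png

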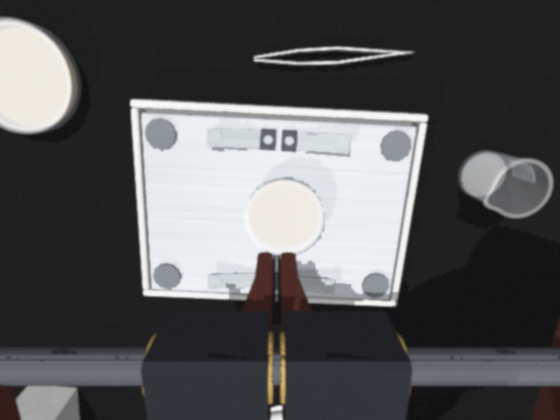

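The wrist view is upside down, with the far side at the bottom. Its pads are NL (396,146), NR (161,134), FR (167,276) and FL (376,285), and the fingertip pair ends near (276,255). I'll fit the plate pose from the pads and check the heights with the side camera.

```bash
python3 - <<'E'
from h import *
np.set_printoptions(precision=1,suppress=True)
g=cv2.cvtColor(cv2.imread("pics/w1.png"),cv2.COLOR_BGR2GRAY)
names=["NL","FL","FR","NR"];g0=[(396,146),(376,285),(167,276),(161,134)]
loc=np.array([[-60,90],[60,90],[60,-90],[-60,-90]],float)
px=[]
for p in g0:
    x,y=p;w=g[y-20:y+21,x-20:x+21];n,l,s,c=cv2.connectedComponentsWithStats(((w>60)&(w<150)).astype(np.uint8))
    k=l[20,20];px.append((c[k]+[x-20,y-20]));print(s[k],px[-1])
P=np.array([onz("wrist",p,31)[:2] for p in px]);print(P)
c=P.mean(0);q=P-c;yaw=np.arctan2((loc[:,0]*q[:,1]-loc[:,1]*q[:,0]).sum(),(loc*q).sum())
Rm=np.array([[np.cos(yaw),-np.sin(yaw)],[np.sin(yaw),np.cos(yaw)]]);f=loc@Rm.T+c
print("c",c,"yaw",yaw,"\nfit",f,"\nres",P-f)
s=loc*[1,48/90.];print("press",s@Rm.T+c)
s_img=cv2.imread("pics/side.png")
for n,p,w in zip(names,f,px):
    print(n,"side px predicted",proj("side",[*p,31]),"top",proj("top",[*p,31]))
im=cv2.resize(s_img[195:315,240:400],None,fx=5,fy=5,interpolation=cv2.INTER_CUBIC)
for p in f:
    u=(proj("side",[*p,31])-[240,195])*5;cv2.drawMarker(im,tuple(int(v) for v in u),(0,0,255),0,14,1)
cv2.imwrite("pics/s2.png",im)
E
```

```text
[   0    0   41   41 1185] [396.  145.9]
[  7   8  30  28 572] [375.8 287.4]
[  8   8  26  24 462] [167.4 275.1]
[  6   6  30  29 638] [161.4 134.2]
[[ 486.8  -69.3]
 [ 608.6  -74.4]
 [ 597.1 -254.3]
 [ 478.3 -248.4]]
c [ 542.7 -161.6] yaw -0.052429622004527575 
fit [[ 487.5  -68.6]
 [ 607.3  -74.9]
 [ 597.9 -254.6]
 [ 478.1 -248.4]] 
res [[-0.7 -0.7]
 [ 1.3  0.4]
 [-0.8  0.3]
 [ 0.2 -0.1]]
press [[ 485.3 -110.5]
 [ 605.1 -116.8]
 [ 600.1 -212.7]
 [ 480.3 -206.4]]
NL side px predicted [269.7 230.4] top [284.6 224.4]
FL side px predicted [313.7 213.9] top [287.5 184.8]
FR side px predicted [361.9 255.6] top [346.9 189.3]
NR side px predicted [315. 276.] top [344.3 228.9]
```

View pics/s2.png

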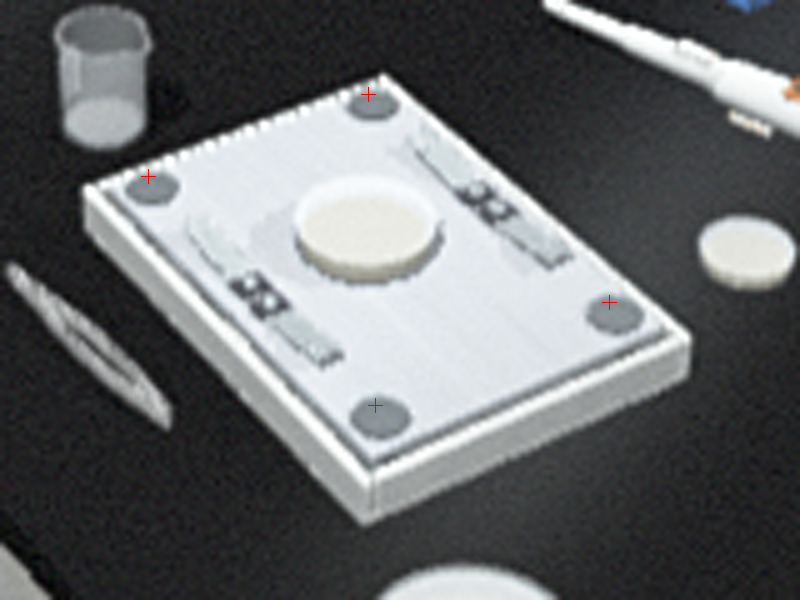

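The projected pads land 2–3 mm from the pads seen in the side view, so the pose and the 31 mm pad tops hold. I'll use a plate centre of about (541.5,-163) and press NL first.

```bash
python3 -m creep '[{"translation":[16,31,30],"angular":[0,0,0],"jaw":0},{"translation":[32,62,60],"angular":[0,0,0],"jaw":0},{"translation":[48,93,90],"angular":[0,0,0],"jaw":0},{"translation":[48,93,108],"angular":[0,0,0],"jaw":0},{"translation":[48,93,115],"angular":[0,0,0],"jaw":0},{"translation":[48,93,118],"angular":[0,0,0],"jaw":0},{"translation":[48,93,120],"angular":[0,0,0],"jaw":0},{"translation":[48,93,122],"angular":[0,0,0],"jaw":0}]'
```

```text
t: 4.15
ee_pos: [486.8, -69.1, 30.9]
orientation: [0.001, 3.14, 0.0]
ft_force: [-12.6, 4.6, 60.5]
width: 0.5
grasp_force: 30.2
```

NL is firm: 60 N at z 30.9, which also confirms the pad-top height. FL is next, with a gentler press.

```bash
python3 -m creep '[{"translation":[0,0,-18],"angular":[0,0,0],"jaw":0},{"translation":[-40,-3,-24],"angular":[0,0,0],"jaw":0},{"translation":[-85,-5,-24],"angular":[0,0,0],"jaw":0},{"translation":[-120,-7,-20],"angular":[0,0,0],"jaw":0},{"translation":[-120,-7,-10],"angular":[0,0,0],"jaw":0},{"translation":[-120,-7,-5],"angular":[0,0,0],"jaw":0},{"translation":[-120,-7,-2.5],"angular":[0,0,0],"jaw":0},{"translation":[-120,-7,-1.5],"angular":[0,0,0],"jaw":0}]'
```

```text
t: 5.15
ee_pos: [604.7, -76.0, 31.1]
orientation: [-0.0, -3.14, -0.0]
ft_force: [-9.4, 0.9, 27.8]
width: 0.6
grasp_force: 13.5
```

FL is firm too (28 N at z 31.1). FR next.

```bash
python3 -m creep '[{"translation":[0,0,-30],"angular":[0,0,0],"jaw":0},{"translation":[3,-60,-30],"angular":[0,0,0],"jaw":0},{"translation":[6,-120,-30],"angular":[0,0,0],"jaw":0},{"translation":[9,-180,-28],"angular":[0,0,0],"jaw":0},{"translation":[9,-180,-12],"angular":[0,0,0],"jaw":0},{"translation":[9,-180,-3],"angular":[0,0,0],"jaw":0},{"translation":[9,-180,-1],"angular":[0,0,0],"jaw":0},{"translation":[9,-180,0],"angular":[0,0,0],"jaw":0}]'
```

```text
t: 6.15
ee_pos: [595.5, -255.2, 31.2]
orientation: [0.005, -3.138, 0.002]
ft_force: [-13.8, -4.4, 29.1]
width: 0.7
grasp_force: 14.8
```

FR is firm too, so it should be NR. I'll confirm by pressing it.

```bash
python3 -m creep '[{"translation":[0,0,-18],"angular":[0,0,0],"jaw":0},{"translation":[40,2,-24],"angular":[0,0,0],"jaw":0},{"translation":[85,3,-24],"angular":[0,0,0],"jaw":0},{"translation":[119,5,-18],"angular":[0,0,0],"jaw":0},{"translation":[119,5,-6],"angular":[0,0,0],"jaw":0},{"translation":[119,5,0],"angular":[0,0,0],"jaw":0},{"translation":[119,5,2],"angular":[0,0,0],"jaw":0},{"translation":[119,5,2],"angular":[0,0,0],"jaw":0}]'
```

```text
t: 7.15
ee_pos: [478.1, -250.1, 27.0]
orientation: [0.002, -3.139, -0.002]
ft_force: [-5.8, 0.6, 9.2]
width: 0.3
grasp_force: 4.4
```

NR gives way: it sank to z 27.0 at about 9 N. I'll hold it briefly, lift, then press NR's shim slowly at its press point.

```bash
python3 -m creep '[{"translation":[0,0,1],"angular":[0,0,0],"jaw":0},{"translation":[0,0,1],"angular":[0,0,0],"jaw":0},{"translation":[0,0,-20],"angular":[0,0,0],"jaw":0},{"translation":[-1,21,-24],"angular":[0,0,0],"jaw":0},{"translation":[-1.5,42,-24],"angular":[0,0,0],"jaw":0},{"translation":[-1.5,42,-18],"angular":[0,0,0],"jaw":0},{"translation":[-1.5,42,-14],"angular":[0,0,0],"jaw":0},{"translation":[-1.5,42,-14],"angular":[0,0,0],"jaw":0}]'
python3 - <<'E'
from h import *
i=ctrl.camera_info("wrist");im=ctrl.get_image("wrist")[...,::-1]
for r in ctrl.look_for("wrist","shim_near_right")[:3]: print(r)
cv2.imwrite("pics/w2.png",im)
print(ctrl.get_obs()["ee_pos"],proj("wrist",[480,-207,35],i))
E
```

```text
t: 8.15
ee_pos: [479.3, -208.9, 40.4]
orientation: [0.0, -3.14, -0.001]
ft_force: [-1.2, 0.2, -0.1]
width: 0.4
grasp_force: 0.0
{'rect': [296.0, 258.2, 338.7, 281.2], 'score': 0.77}
[ 479.51444911 -209.24293737   40.8605379 ] [280.47353172 269.45372767]
```

View pics/w2.png

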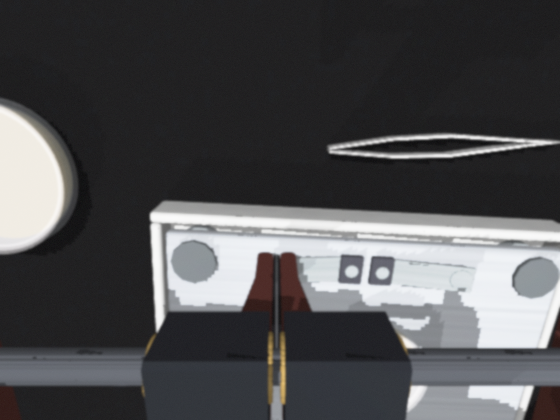

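The tip is above NR's shim at about (277,255). The mirrored NL press disc is at (460,278) about the blocks at (366,268), so NR's point should be near (272,262), which agrees to within 1–2 mm. Now pressing slowly.

```bash
python3 -m creep '[{"translation":[1,-0.5,4],"angular":[0,0,0],"jaw":0},{"translation":[1,-0.5,6],"angular":[0,0,0],"jaw":0},{"translation":[1,-0.5,8],"angular":[0,0,0],"jaw":0},{"translation":[1,-0.5,9.5],"angular":[0,0,0],"jaw":0},{"translation":[1,-0.5,11],"angular":[0,0,0],"jaw":0},{"translation":[1,-0.5,12],"angular":[0,0,0],"jaw":0},{"translation":[1,-0.5,13],"angular":[0,0,0],"jaw":0},{"translation":[1,-0.5,13],"angular":[0,0,0],"jaw":0}]'
```

```text
t: 9.25
ee_pos: [478.8, -210.5, 28.9]
orientation: [-0.0, 3.141, -0.002]
ft_force: [-4.3, -4.2, 10.3]
width: 0.3
grasp_force: 4.9
```

Contact at 10 N, z 28.9. I'll push on to firm.

```bash
python3 -m creep '[{"translation":[0,0,0.5],"angular":[0,0,0],"jaw":0},{"translation":[0,0,1],"angular":[0,0,0],"jaw":0},{"translation":[0,0,1.5],"angular":[0,0,0],"jaw":0},{"translation":[0,0,2],"angular":[0,0,0],"jaw":0},{"translation":[0,0,2],"angular":[0,0,0],"jaw":0},{"translation":[0,0,2],"angular":[0,0,0],"jaw":0},{"translation":[0,0,2],"angular":[0,0,0],"jaw":0},{"translation":[0,0,2],"angular":[0,0,0],"jaw":0}]'
python3 - <<'E'
from h import *
im=ctrl.get_image("wrist")[...,::-1];cv2.imwrite("pics/w3.png",im)
im=ctrl.get_image("side")[...,::-1];cv2.imwrite("pics/s3.png",cv2.resize(im[195:315,240:400],None,fx=5,fy=5,interpolation=cv2.INTER_CUBIC))
E
```

```text
t: 10.25
ee_pos: [478.8, -210.5, 27.2]
orientation: [-0.0, 3.141, -0.002]
ft_force: [-4.7, -4.5, 13.0]
width: 0.7
grasp_force: 6.3
```

View pics/w3.png

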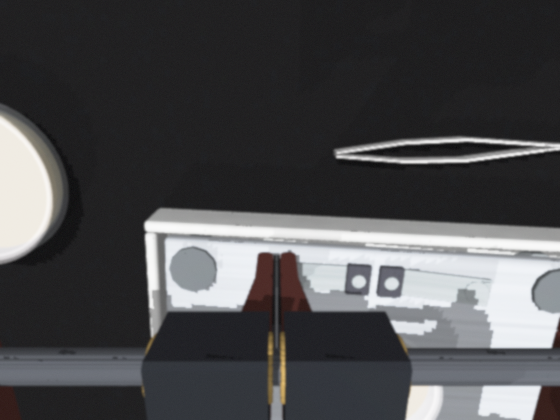

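View pics/s3.png

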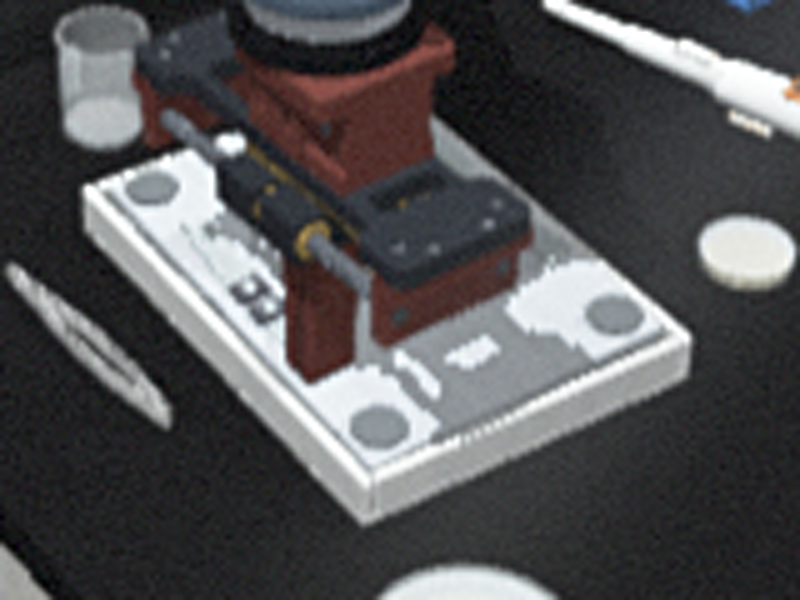

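The corner is visibly down (NR pad in the side view at (378,428), was (378,417)) and the fingertips are on its shim. But 1.7 mm more travel gave only 2.7 N, so it isn't firm yet; I'll push further.

```bash
python3 -m creep '[{"translation":[0,0,0.5],"angular":[0,0,0],"jaw":0},{"translation":[0,0,1],"angular":[0,0,0],"jaw":0},{"translation":[0,0,1.5],"angular":[0,0,0],"jaw":0},{"translation":[0,0,1.5],"angular":[0,0,0],"jaw":0},{"translation":[0,0,1.5],"angular":[0,0,0],"jaw":0},{"translation":[0,0,1.5],"angular":[0,0,0],"jaw":0},{"translation":[0,0,1.5],"angular":[0,0,0],"jaw":0},{"translation":[0,0,1.5],"angular":[0,0,0],"jaw":0}]'
```

```text
t: 11.35
ee_pos: [478.9, -210.6, 26.8]
orientation: [-0.0, 3.14, -0.002]
ft_force: [-8.2, -3.2, 27.5]
width: 0.3
grasp_force: 13.2
```

It's firm now: 27.5 N at z 26.8, so the shim is flat and the corner is on its stop. Handing in while holding.

```bash
python3 -c "
from workcell import ctrl
print(ctrl.close_job())"
```

```text
the job is handed in; nothing more can be done
None
```

The near-right corner is the one that rocks. I handed the job in with the fingers holding its shim flat and the corner down on its stop at about 27 N; no verdict came back.

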